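Lay out two breakfast boards

ROBOT

A 6-joint arm with a two-finger parallel gripper is mounted at the origin on the work surface. World frame = base frame: x ahead of the robot, y to its left, z up, the work surface at z = 0. Lengths are in m, angles in rad, forces in N, time in s.
With the tool pointing down it reaches from about 0.35 to 0.85 m from the base axis. Payload 8.1 kg.
Tool frame: the origin (TCP) lies at the very end of the fingers, on their centre line; the grasp point (between the pads) lies 19 mm behind it; z points along the fingers, y is the line along which they close (so a half turn about z gives the same grasp; the last joint's range is limited). The gripper opens to 93 mm and grips with 3 to 60 N. Pads are 15 mm wide; open, the fingers measure 128 mm over their backs; the gripper's body (75 mm by 188 mm) begins 65 mm behind the grasp point.
Start: joints at [1.179, 0.13, 1.488, -0, 1.523, -0.085], TCP at [0.181, 0.572, 0.219] pointing down, gripper open.
Joint ranges: [-2.96, 2.96], [-0.89, 2.26], [0.02, 2.5], [-1.34, 4.48], [0, 2.73], [-2.66, 2.66]. Speed limits (rad/s): [2.39, 2.39, 2.79, 3.14, 3.14, 3.14].

INTERFACE

Orientations are given as a rotation vector (axis times angle).
In Python, from plant import robot gives the robot as it stands.
- The arm moves only by the tool play_rows, never from a script. Its argument "deltas" is one flat list of numbers, 5 for each row, row after row: the shift along the tool's x, y, z in mm, then the turn about the tool's z in degrees, then the finger opening in mm, from 0 to 93. A call has 1 to 10 rows; each row shifts and turns the commanded pose from where the row before left it, along the tool's axes as they then stand; what a row does not reach is not made up. A row lasts 1/12 s, in which the tool goes at most 41.7 mm and 7.16 degrees, less where a joint would pass 70% of its speed; a pose out of reach is approached as far as the arm can. A call with a gripper value outside its range is refused whole. The fingers move at their own pace and stop on an object; "newtons" is the grip in N (left out, the last holds). Time passes only in rows, so rows that do not move let the fingers close. It gives the time, the measured TCP pose, the force, the opening and the grip force at its end, in the units of the state.
- robot.read_state(): the state, without advancing time (a new reading comes with each control period).
- robot.read_camera(name): name is "side" or "top" or "wrist"; returns a dict with "pixels" (480x640x3 uint8, blue, green, red), "mtx" (3x3 intrinsics, pixels), "eye" and "rotation" of the camera in the world. Camera axes: x right, y up, looking along -z (the intrinsics and any distortion apply to the point x, -y, -z); pixel columns grow to the right and rows downward; lengths in m; the calibration is good to about 2 mm. A picture is of the moment at which its call begins. There is no depth.
- robot.close_job(): hands the job in; it is judged then, once.
The state is a dict: "t": time; "q": joint angles; "dq": joint speeds; "joint_torque": joint torques, N m; "tool_pos": TCP position; "orientation": TCP orientation; "force": force on the tool from outside, world axes, zero at the start; "wrist_torque": the same for the moment, N m; "opening": finger opening in m; "gripper_force": force on a finger pad.
Only numpy, scipy, OpenCV 4.12 (cv2) and the standard library are available. Lean on these libraries where they do the work, as an engineer would, in place of code of your own. Each camera call takes 0.05 s, during which the arm holds its last target. There are 200 camera calls.

TASK

Make up two breakfasts on the serving boards. In the wells of the long board, starting from its handle, put the egg cup, then the salt shaker in the middle, then a jar of jam at the far end; on the short board put the coffee cup in the well next to the handle and the other jar of jam in the other well. Everything stands upright, fully down in its well and set down without being dropped; leave the pepper mill and the green canister where they are.

Things in the scene. Friction and masses are not known exactly. Their poses are not given: they have to be found in the camera images.
- long_board: long dark-wood serving board, 96 x 252 mm without handle, 18 mm thick, fixed flat on the worktop. Three round wells 64 mm across, 8 mm deep, with cork bottoms (floor 10 mm above the underside), in a row along its y axis at x = 0: y = +80 mm (next to the handle), 0, -80 mm. Paddle handle 34 mm wide, 62 mm long, 16 mm high at the +y end. Origin: underside, below the middle well; z up
- short_board: short dark-wood serving board, 96 x 182 mm without handle, 18 mm thick, fixed. Two round wells 64 mm across, 8 mm deep (floor 10 mm above the underside), at x = 0: y = +45 mm (next to the handle) and -45 mm. Paddle handle 34 mm wide, 62 mm long, 16 mm high at the +y end. Origin: underside, midway between the wells; z up
- egg_cup: white china egg cup, empty, no handle, 64 mm high: foot 40 mm across, thin stem 18 mm across at 12 to 20 mm height, bowl 45 mm across at 36 mm height, 48 mm at the rim. Stands upright on the worktop at the start. Origin: centre of the underside, z up. 
- coffee_cup: small white china coffee cup, empty, 58 mm high: 44 mm across at the foot, 58 mm at 14 mm height, 62 mm at the rim; a loop handle sticks out to 53 mm from the axis on the cup's own +y side, at 18 to 50 mm height: grip it along its own x, clear of the handle. Stands upright on the worktop at the start. Origin: centre of the underside, z up. 
- salt_shaker: salt shaker: slim clear glass with a domed steel cap, 79 mm high, 35 to 38 mm across, nearly straight-sided up to 70 mm. Stands upright on the worktop at the start. Origin: centre of the underside, z up. 
- jam_jar_1: portion jar of jam: amber glass 46 mm across, flat metal lid 45 mm across, 55 mm high, the lid from 43 mm up. The two jars are identical. Stands upright on the worktop at the start. Origin: centre of the underside, z up. 
- jam_jar_2: the second portion jar of jam, identical to the first (46 mm across, 55 mm high). Stands upright on the worktop at the start. Origin: centre of the underside, z up. 
- pepper_mill: turned wooden pepper mill with a waist and a small knob on top, 113 mm high, 48 mm across at the foot, 30 mm at the waist, 40 mm above it. Loose among the stock; not wanted, leave it where it stands. Stands upright on the worktop at the start. Origin: centre of the underside, z up. 
- canister: large green kitchen canister with a cork lid, 96 mm across, 133 mm high, loose, on the robot's right beside the work; leave it where it stands. Stands upright on the worktop at the start. Origin: centre of the underside, z up. (On the robot's left, beyond y = 0.47 m, a toaster 185 mm high is fixed to the worktop, clear of the work.)

How it is judged:
At the end, for the whole second after the job is handed in: Long board from its handle: egg cup, salt shaker, a jam jar; short board from its handle: coffee cup, the other jar. Each within 15 mm of its well's centre along and across the board, underside within 4 mm of the well floor, upright within 0.12 rad, at rest (x of egg_cup in the frame of long_board between -0.015 and 0.015 m and y of egg_cup in the frame of long_board between 0.065 and 0.095 m and z of egg_cup in the frame of long_board between 0.006 and 0.014 m and angle between each of egg_cup, salt_shaker, coffee_cup's own z axis and vertical below 0.12 rad and x of salt_shaker in the frame of long_board between -0.015 and 0.015 m and y of salt_shaker in the frame of long_board between -0.015 and 0.015 m and z of salt_shaker in the frame of long_board between 0.006 and 0.014 m and x of coffee_cup in the frame of short_board between -0.015 and 0.015 m and y of coffee_cup in the frame of short_board between 0.03 and 0.06 m and z of coffee_cup in the frame of short_board between 0.006 and 0.014 m and (((x of jam_jar_1 in the frame of long_board between -0.015 and 0.015 m and y of jam_jar_1 in the frame of long_board between -0.095 and -0.065 m and z of jam_jar_1 in the frame of long_board between 0.006 and 0.014 m and angle between jam_jar_1's own z axis and vertical below 0.12 rad) and (x of jam_jar_2 in the frame of short_board between -0.015 and 0.015 m and y of jam_jar_2 in the frame of short_board between -0.06 and -0.03 m and z of jam_jar_2 in the frame of short_board between 0.006 and 0.014 m and angle between jam_jar_2's own z axis and vertical below 0.12 rad)) or ((x of jam_jar_2 in the frame of long_board between -0.015 and 0.015 m and y of jam_jar_2 in the frame of long_board between -0.095 and -0.065 m and z of jam_jar_2 in the frame of long_board between 0.006 and 0.014 m and angle between jam_jar_2's own z axis and vertical below 0.12 rad) and (x of jam_jar_1 in the frame of short_board between -0.015 and 0.015 m and y of jam_jar_1 in the frame of short_board between -0.06 and -0.03 m and z of jam_jar_1 in the frame of short_board between 0.006 and 0.014 m and angle between jam_jar_1's own z axis and vertical below 0.12 rad))) and linear speed of each of egg_cup, coffee_cup, salt_shaker, jam_jar_1, jam_jar_2 below 0.02 m/s); the robot touches nothing.
It fails at once if the pepper mill is moved by more than 15 mm (distance of pepper_mill from where it was at the start of the episode above 0.015 m).
It fails at once if the canister is moved by more than 15 mm (distance of canister from where it was at the start of the episode above 0.015 m).
It fails at once if a thing of the stock is dropped or thrown: it moves faster than 0.6 m/s while out of the fingers (a fall of about 2 cm) ((linear speed of egg_cup above 0.6 m/s and contact force between the fingers and egg_cup below 0.05 N) or (linear speed of coffee_cup above 0.6 m/s and contact force between the fingers and coffee_cup below 0.05 N) or (linear speed of salt_shaker above 0.6 m/s and contact force between the fingers and salt_shaker below 0.05 N) or (linear speed of jam_jar_1 above 0.6 m/s and contact force between the fingers and jam_jar_1 below 0.05 N) or (linear speed of jam_jar_2 above 0.6 m/s and contact force between the fingers and jam_jar_2 below 0.05 N)).
It also fails if it takes over 131 s, if anything falls off the work surface, if the arm or the gripper's body presses on something with over 40 N, if the wrist force passes 120 N, or if a joint passes its speed limit or range.

## Working session

There is one attempt and no reset: what is moved stays moved. The work goes in short steps, Python scripts to look and compute and a tool call to move; the robot and the scene stay as the last step left them, time stands still between calls to the robot, and variables do not carry over. Pictures are saved under pics/ and viewed, at most 14 in all, crops included, and the job is handed in when it is done.

Besides the shell and the picture viewer there is one more tool, called after "Emit:" as name(argument=value, ...), one argument or row to a line, values as JSON. play_rows: Moves the arm, as the interface text tells. Its arguments: {"type":"object","properties":{"deltas":{"type":"array"},"newtons":{"type":"number"}},"required":["deltas"]}

```bash
mkdir -p pics; ls; python3 - <<'E'
from plant import robot
import cv2,numpy as np
for n in ("top","side","wrist"):
    c=robot.read_camera(n); cv2.imwrite(f"pics/{n}0.png",c["pixels"])
    print(n,c["mtx"].tolist(),np.round(c["eye"],4).tolist(),np.round(c["rotation"],4).tolist(),c.keys())
print(robot.read_state())
E
```

```text
pics
top [[468.03405552439426, 0.0, 326.0393426148398], [0.0, 468.03405552439426, 241.2530345549108], [0.0, 0.0, 1.0]] [0.4655, -0.1318, 1.1118] [0.0286, -0.0075, -1.5526] dict_keys(['pixels', 'mtx', 'eye', 'rotation'])
side [[583.3762362116615, 0.0, 321.5190985369061], [0.0, 583.3762362116615, 228.38760143265458], [0.0, 0.0, 1.0]] [-0.2479, -1.1184, 0.7458] [1.0138, -0.3289, -0.6121] dict_keys(['pixels', 'mtx', 'eye', 'rotation'])
wrist [[387.46513650747664, 0.0, 322.96170388056834], [0.0, 387.46513650747664, 246.9593115901252], [0.0, 0.0, 1.0]] [0.107, 0.5948, 0.3838] [-0.2428, -0.1747, 1.2555] dict_keys(['pixels', 'mtx', 'eye', 'rotation'])
{'t': 0.15, 'q': array([ 1.17859476e+00,  1.30982366e-01,  1.48900077e+00, -2.70034794e-05,
        1.52303533e+00, -8.53957060e-02]), 'dq': array([ 9.17940330e-05, -2.32769378e-03, -3.85917575e-03, -3.93131530e-04,
       -5.76405341e-04, -1.17092400e-03]), 'joint_torque': array([ 1.14359707e-03, -5.60473859e+01, -4.92338705e+01,  7.69098778e-02,
        3.04245099e-02, -1.02241640e-04]), 'tool_pos': array([0.18102653, 0.57157875, 0.21784719]), 'orientation': array([-4.79991905e-01, -3.10439255e+00,  2.18590011e-03]), 'force': array([-0.92696017, -0.00427758, -0.64410225]), 'wrist_torque': array([-0.01569665, -0.02738324,  0.03616446]), 'gripper_force': 0.0, 'opening': 0.0927229512014194}
```

View pics/top0.png

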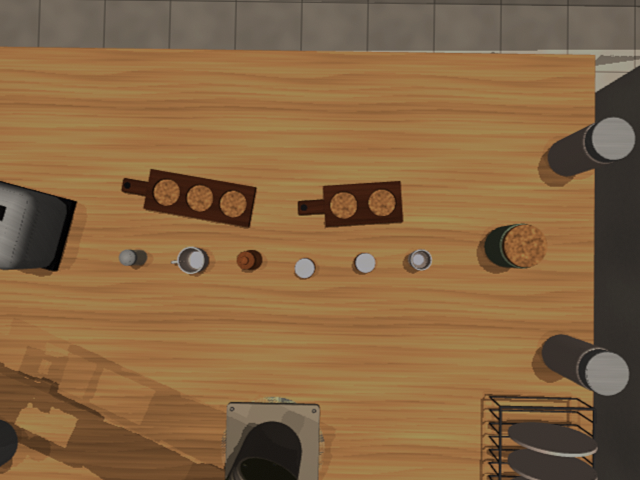

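View pics/side0.png

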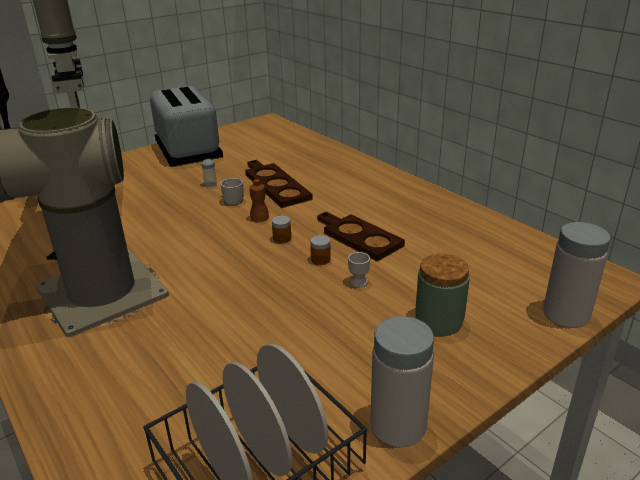

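The top view shows, from left to right at row ~260: salt (128,257), coffee cup (192,261, handle left), pepper mill (249,260), jars (305,268) and (365,263), egg cup (420,260) and canister (524,246). The long board's wells are at (167,193), (200,198) and (233,204) with the handle on the left. The short board's wells are at (343,205) and (382,202), handle also on the left. The side view agrees.

```bash
cat > h.py <<'E'
import cv2,numpy as np
from scipy.spatial.transform import Rotation as R
from plant import robot
def ray(c,u,v):
    d=R.from_rotvec(c["rotation"]).as_matrix()@np.array([(u-c["mtx"][0,2])/c["mtx"][0,0],-(v-c["mtx"][1,2])/c["mtx"][1,1],-1])
    return np.array(c["eye"]),d
def onz(c,u,v,z):
    e,d=ray(c,u,v); return e+d*(z-e[2])/d[2]
def pix(c,p):
    q=R.from_rotvec(c["rotation"]).as_matrix().T@(np.array(p)-c["eye"])
    return c["mtx"][0,2]-c["mtx"][0,0]*q[0]/q[2], c["mtx"][1,2]+c["mtx"][1,1]*q[1]/q[2]
E
python3 - <<'E'
from h import *
c=robot.read_camera("top"); im=c["pixels"]; hsv=cv2.cvtColor(im,cv2.COLOR_BGR2HSV)
def comps(m,amin,roi):
    x0,y0,x1,y1=roi; k=np.zeros_like(m); k[y0:y1,x0:x1]=m[y0:y1,x0:x1]
    n,l,s,ce=cv2.connectedComponentsWithStats(k)
    return [(s[i].tolist(),ce[i],l==i) for i in range(1,n) if s[i,4]>amin]
# boards
dark=((hsv[...,2]<75)*255).astype(np.uint8)
for s,ce,l in comps(dark,500,(100,160,420,236)):
    cs,hi=cv2.findContours(l.astype(np.uint8),cv2.RETR_CCOMP,cv2.CHAIN_APPROX_NONE)
    print("board",s,np.round(ce,1))
    for k,h in zip(cs,hi[0]):
        if h[3]>=0 and len(k)>20:
            (u,v),r,a=cv2.fitEllipse(k); print("  well",round(u,1),round(v,1),np.round(r,1),np.round(onz(c,u,v,.016),4))
white=((hsv[...,1]<70)*255).astype(np.uint8)
for s,ce,l in comps(white,60,(100,235,450,290)): print("white",s,np.round(ce,1))
big=cv2.resize(im[235:290,100:440],None,fx=2.35,fy=2.35,interpolation=cv2.INTER_CUBIC); 
big2=cv2.resize(im[165:235,110:410],None,fx=2.66,fy=2.66,interpolation=cv2.INTER_CUBIC)
cv2.imwrite("pics/crop.png",np.vstack([big[:,:798],big2[:,:798]]))
E
```

```text
board [122, 169, 134, 58, 2984] [191.8 196.5]
  well 232.9 203.5 [27.7 28.1] [0.5754 0.104  0.016 ]
  well 199.6 197.8 [27.5 28. ] [0.5876 0.1829 0.016 ]
  well 166.5 192.0 [27.2 27.9] [0.6    0.2617 0.016 ]
board [298, 181, 105, 46, 2368] [354.4 204.4]
  well 343.2 204.9 [27.9 28.3] [ 0.5767 -0.1555  0.016 ]
  well 381.4 202.4 [27.6 28.6] [ 0.5841 -0.2449  0.016 ]
white [171, 247, 37, 27, 662] [191.3 259.8]
white [409, 249, 23, 21, 378] [420.2 259.4]
white [119, 250, 19, 16, 239] [128.  257.1]
white [355, 253, 20, 20, 317] [364.7 262.4]
white [295, 258, 20, 20, 311] [304.3 267.7]
```

View pics/crop.png

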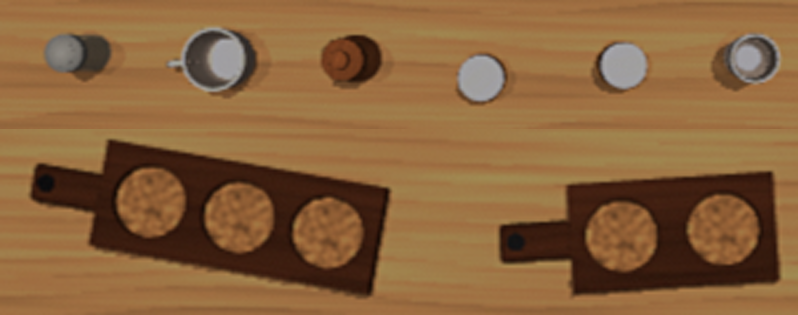

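The crop confirms all of the outlines, and the well spacings come out right (80 and 90 mm).

```bash
python3 - <<'E'
from h import *
c=robot.read_camera("top")
for n,u,v,z in [("salt",128,257.2,.074),("cof",192,260.2,.058),("cofh",174,261.5,.042),("mill",245,260.3,.108),("jar1",304.3,267.7,.055),("jar2",364.7,262.4,.055),("egg",420.2,259.2,.064),("can",524,246,.133)]:
    print(n,np.round(onz(c,u,v,z),4))
L=[np.array(p) for p in([.5754,.104],[.5876,.1829],[.6,.2617],[.5767,-.1555],[.5841,-.2449])]
d=L[2]-L[0]; print("long yaw of x axis",np.degrees(np.arctan2(d[1],d[0]))-90)
d=L[3]-L[4]; print("short",np.degrees(np.arctan2(d[1],d[0]))-90)
s=robot.read_state();M=R.from_rotvec(s["orientation"]).as_matrix();print(M.round(3),s["tool_pos"])
E
```

```text
salt [0.4458 0.3231 0.074 ]
cof [0.4414 0.1846 0.058 ]
cofh [0.4373 0.2308 0.042 ]
mill [0.4445 0.0553 0.108 ]
jar1 [ 0.4292 -0.0694  0.055 ]
jar2 [ 0.4436 -0.2053  0.055 ]
egg [ 0.4532 -0.3283  0.064 ]
can [ 0.4855 -0.5303  0.133 ]
long yaw of x axis -8.866250416083574
short 4.731816598916865
[[-0.953  0.302 -0.   ]
 [ 0.302  0.953 -0.001]
 [ 0.    -0.001 -1.   ]] [0.18104522 0.57173246 0.21811122]
```

Emit:
play_rows(
  deltas=[0,0,0,7,90,0,0,0,7,90,0,0,0,7,90,0,0,0,7,90,0,0,0,7,90,0,0,0,7,90,0,0,0,7,90,0,0,0,7,90,0,0,0,7,90,0,0,0,7,90],
  newtons=15,
)

```text
t: 1.08
tool_pos: [0.1811, 0.5719, 0.2185]
orientation: [2.181, 2.261, -0.0]
force: [-0.6, -0.1, -0.5]
opening: 0.0898
gripper_force: 0.0
```

Emit:
play_rows(
  deltas=[0,0,0,6,90,0,0,0,5.3,90,-20,30,0,0,90,-20,30,0,0,90,-20,30,0,0,90,-20,30,0,0,90,-20,30,0,0,90,-20,30,0,0,90,-20,30,0,0,90,-20,30,0,0,90],
)

```text
t: 1.92
tool_pos: [0.3946, 0.3755, 0.2187]
orientation: [-2.387, -2.043, -0.0]
force: [1.0, 0.3, -1.0]
opening: 0.0899
gripper_force: 0.0
```

```bash
cat >> h.py <<'E'
def to(x,y,z,yaw=None):
    "mm along tool axes and degrees about tool z from the present pose to a target, yaw = world angle of the closing line"
    s=robot.read_state(); M=R.from_rotvec(s["orientation"]).as_matrix()
    cy=np.degrees(np.arctan2(M[1,1],M[0,1])); t=0 if yaw is None else (cy-yaw+90)%180-90
    N=M@R.from_euler("z",t,degrees=True).as_matrix()
    print("t",round(s["t"],2),"pos",s["tool_pos"].round(4),"yaw",round(cy,2),"turn",round(t,2),"shift after turn",(1000*N.T@(np.array([x,y,z])-s["tool_pos"])).round(1),"open",round(s["opening"],4),"grip",round(s["gripper_force"],1),"q",s["q"].round(2))
E
python3 - <<'E'
from h import *
to(.4458,.3231,.12,-8.87)
c=robot.read_camera("wrist"); cv2.imwrite("pics/w1.png",c["pixels"]); print(pix(c,[.4458,.3231,.072]),pix(c,[.4458,.3231,0]))
E
```

```text
t 1.92 pos [0.3946 0.3755 0.2187] yaw -8.87 turn 0.0 shift after turn [-43.9  58.7  98.7] open 0.0899 grip 0.0 q [ 0.67 -0.02  1.64  0.    1.52  0.82]
(np.float64(392.0596355040102), np.float64(280.60585855165937)) (np.float64(380.296719227369), np.float64(255.6107197484338))
```

View pics/w1.png

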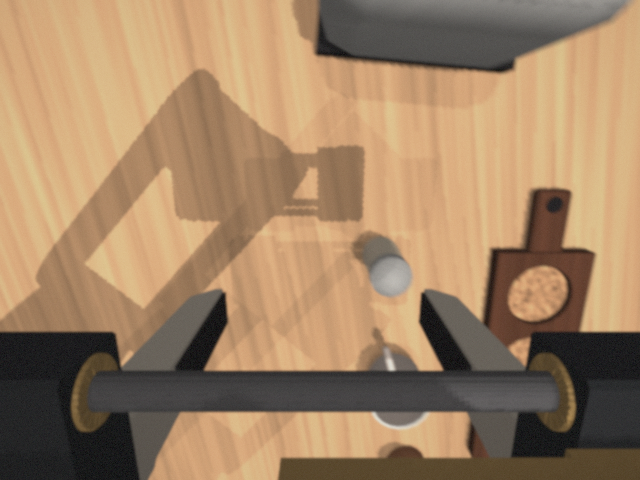

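The wrist view shows the shaker cap at (390,275) against a predicted (392,281), so the calibration holds. I'll go for the salt.

Emit:
play_rows(
  deltas=[-22,29,20,0,75,-22,29,20,0,75,0,0,30,0,75,0,0,30,0,75,0,0,30,0,75,0,0,25,0,75,0,0,20,0,75,0,0,12,0,75,0,0,7,0,75,0,0,0,0,75],
)

```text
t: 2.8
tool_pos: [0.4432, 0.3241, 0.0233]
orientation: [-2.386, -2.043, 0.004]
force: [-0.2, -0.0, 1.2]
opening: 0.0752
gripper_force: 0.0
```

```bash
python3 - <<'E'
from h import *
to(.4458,.3231,.025,-8.87)
E
```

```text
t 2.8 pos [0.4432 0.3241 0.0233] yaw -8.87 turn -0.0 shift after turn [-0.5  2.7 -1.7] open 0.0752 grip 0.0 q [0.54 0.18 1.81 0.   1.16 0.69]
```

Emit:
play_rows(
  deltas=[0,2.5,-1.5,0,75,0,0,0,0,55,0,0,0,0,40,0,0,0,0,30,0,0,0,0,25,0,0,0,0,25,0,0,0,0,25,0,0,0,0,25,0,0,0,0,25,0,0,0,0,25],
  newtons=20,
)

```text
t: 3.63
tool_pos: [0.4466, 0.3241, 0.0262]
orientation: [-2.387, -2.043, 0.0]
force: [-1.1, -1.1, 2.0]
opening: 0.0362
gripper_force: 20.0
```

Emit:
play_rows(
  deltas=[0,0,-3,0,25,0,0,-8,0,25,0,0,-12,0,25,0,0,-12,0,25,0,0,-12,0,25,0,0,-8,0,25,0,0,-3,0,25,0,0,0,0,25],
)

```text
t: 4.3
tool_pos: [0.4475, 0.3246, 0.0859]
orientation: [2.386, 2.043, 0.004]
force: [0.4, 0.2, -1.8]
opening: 0.0361
gripper_force: 20.0
```

```bash
python3 - <<'E'
from h import *
to(.5876,.1829,.085,-8.87)
c=robot.read_camera("wrist"); cv2.imwrite("pics/w2.png",c["pixels"])
E
```

```text
t 4.3 pos [0.4475 0.3246 0.0859] yaw -8.88 turn -0.01 shift after turn [-118.4  160.2    1. ] open 0.0361 grip 20.0 q [ 0.53  0.11  1.76 -0.    1.27  0.69]
```

View pics/w2.png

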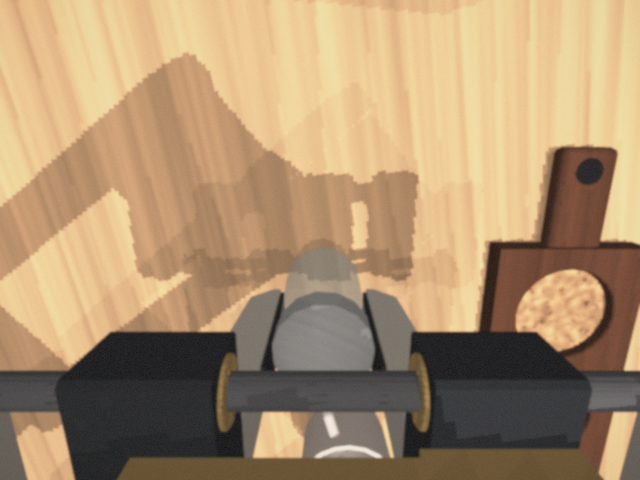

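The salt is held upright between the fingers (324,310). I'll carry it to the middle well.

Emit:
play_rows(
  deltas=[-10,14,0,0,25,-18,24,0,0,25,-20,27,0,0,25,-20,27,0,0,25,-20,27,0,0,25,-18,24,0,0,25,-10,14,0,0,25,-2,3,0,0,25,0,0,10,0,25,0,0,15,0,25],
)

```text
t: 5.18
tool_pos: [0.5869, 0.1839, 0.0596]
orientation: [2.387, 2.042, 0.003]
force: [-0.7, 0.2, -1.8]
opening: 0.0363
gripper_force: 20.0
```

Emit:
play_rows(
  deltas=[0,0,10,0,25,0,0,6,0,25,0,0,4,0,25,0,0,0,0,25,0,0,0,0,25],
)

```text
t: 5.6
tool_pos: [0.5862, 0.1833, 0.0392]
orientation: [-2.386, -2.044, 0.0]
force: [0.7, -0.0, -1.9]
opening: 0.0362
gripper_force: 20.0
```

```bash
python3 - <<'E'
from h import *
to(.5876,.1829,.0362,-8.87)
E
```

```text
t 5.6 pos [0.5862 0.1833 0.0392] yaw -8.84 turn 0.03 shift after turn [-0.2  1.5  3. ] open 0.0362 grip 20.0 q [0.22 0.32 1.61 0.   1.21 0.37]
```

Emit:
play_rows(
  deltas=[0,1.5,1,0,25,0,0,1,0,25,0,0,1,0,25,0,0,0.5,0,25,0,0,0,0,25],
)

```text
t: 6.02
tool_pos: [0.5884, 0.1826, 0.0362]
orientation: [2.387, 2.042, 0.001]
force: [-0.6, -0.5, 1.8]
opening: 0.0363
gripper_force: 20.0
```

Emit:
play_rows(
  deltas=[0,0,0,0,38,0,0,0,0,42,0,0,0,0,50,0,0,0,0,65,0,0,0,0,75,0,0,0,0,75,0,0,-10,0,75,0,0,-25,0,75,0,0,-30,0,75,0,0,-30,0,75],
)

```text
t: 6.85
tool_pos: [0.5873, 0.1824, 0.1317]
orientation: [-2.386, -2.042, 0.002]
force: [0.2, -0.7, 0.6]
opening: 0.0746
gripper_force: 0.0
```

Emit:
play_rows(
  deltas=[0,0,-30,0,75,0,0,-25,0,75,0,0,-10,0,75,0,0,0,0,75],
)

```text
t: 7.18
tool_pos: [0.59, 0.183, 0.1999]
orientation: [2.384, 2.041, 0.009]
force: [-0.3, -0.2, 0.2]
opening: 0.0751
gripper_force: 0.0
```

```bash
python3 - <<'E'
from h import *
to(.4532,-.3283,.14,-8.87)
c=robot.read_camera("side"); im=c["pixels"]; cv2.imwrite("pics/s1.png",cv2.resize(im[100:300,180:440],None,fx=3,fy=3))
E
```

```text
t 7.18 pos [0.59   0.183  0.1999] yaw -8.88 turn -0.01 shift after turn [-526.5  -56.7   58.3] open 0.0751 grip 0.0 q [0.22 0.18 1.47 0.   1.49 0.37]
```

View pics/s1.png

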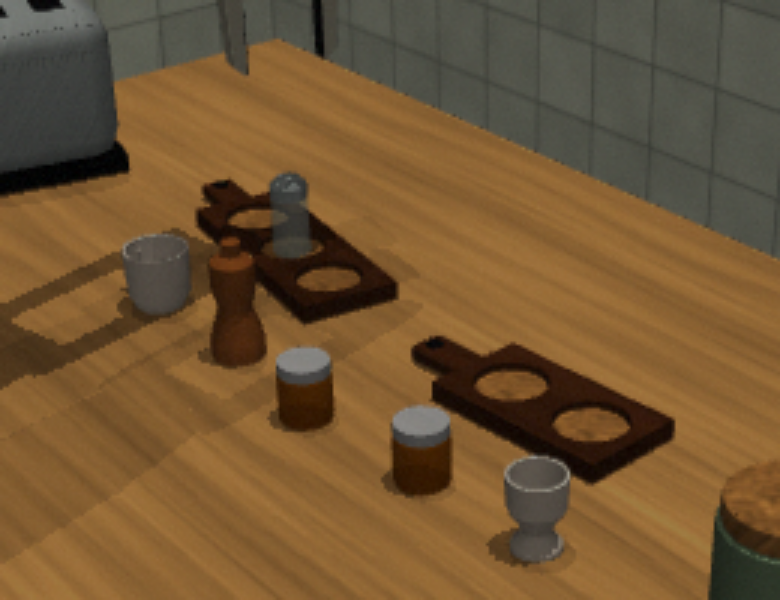

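The salt stands upright in the middle well, at about (290,215) in the crop. The egg cup is next.

Emit:
play_rows(
  deltas=[-20,-2,0,0,85,-35,-4,0,0,85,-38,-4,0,0,85,-38,-4,0,0,85,-38,-4,0,0,85,-38,-4,0,0,85,-38,-4,0,0,85,-38,-4,0,0,85,-38,-4,0,0,85,-38,-4,0,0,85],
)

```text
t: 8.07
tool_pos: [0.4928, -0.1673, 0.1927]
orientation: [-2.384, -2.041, 0.003]
force: [1.0, -0.2, -0.0]
opening: 0.0848
gripper_force: 0.0
```

Emit:
play_rows(
  deltas=[-38,-4,0,0,85,-38,-4,0,0,85,-38,-4,0,0,85,-30,-4,0,0,85,-20,-3,0,0,85,-3,0,20,0,85,0,0,20,0,85,0,0,10,0,85,0,0,0,0,85],
)

```text
t: 8.82
tool_pos: [0.4478, -0.3261, 0.1402]
orientation: [-2.38, -2.037, 0.002]
force: [-1.1, -0.7, -0.2]
opening: 0.0848
gripper_force: 0.0
```

```bash
python3 - <<'E'
from h import *
to(.4532,-.3283,.026,-8.87)
c=robot.read_camera("wrist"); im=c["pixels"]; cv2.imwrite("pics/w3.png",im)
print(pix(c,[.4532,-.3283,.064]),pix(c,[.4532,-.3283,0]))
E
```

```text
t 8.82 pos [ 0.4478 -0.3261  0.1402] yaw -8.89 turn -0.02 shift after turn [ -1.9   6.6 114.1] open 0.0848 grip 0.0 q [-0.72  0.07  1.7   0.    1.38 -0.57]
(np.float64(333.7365264834192), np.float64(259.2610713335524)) (np.float64(332.34026795694774), np.float64(235.42692023247582))
```

View pics/w3.png

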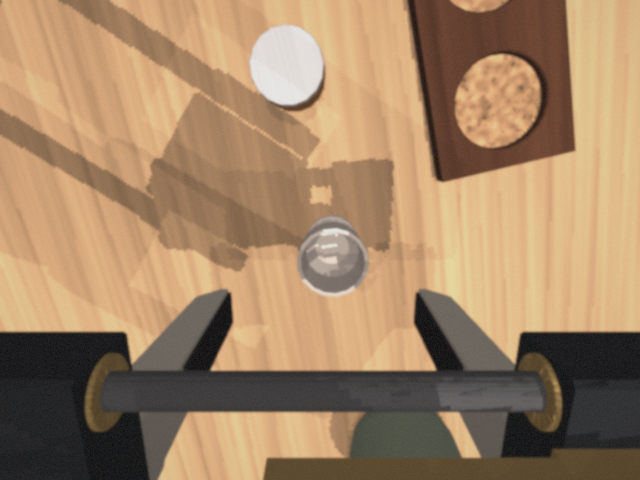

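Rim seen at (334,262), predicted (334,259), so I'll descend.

Emit:
play_rows(
  deltas=[-2,6.5,10,0,80,0,0,20,0,80,0,0,25,0,80,0,0,25,0,80,0,0,18,0,80,0,0,10,0,80,0,0,4,0,80,0,0,0,0,80,0,0,0,0,60,0,0,0,0,50],
)

```text
t: 9.7
tool_pos: [0.4577, -0.3322, 0.0354]
orientation: [2.384, 2.041, 0.001]
force: [-0.8, 0.3, -0.7]
opening: 0.0706
gripper_force: 0.0
```

Emit:
play_rows(
  deltas=[0,0,0,0,42,0,0,0,0,38,0,0,0,0,35,0,0,0,0,35,0,0,0,0,35,0,0,0,0,35],
  newtons=15,
)

```text
t: 10.2
tool_pos: [0.4567, -0.3316, 0.0341]
orientation: [2.386, 2.042, -0.0]
force: [-1.5, -0.1, 4.1]
opening: 0.0466
gripper_force: 15.0
```

```bash
python3 - <<'E'
from h import *
to(.6,.2617,.16,-8.87)
E
```

```text
t 10.2 pos [ 0.4567 -0.3316  0.0341] yaw -8.88 turn -0.01 shift after turn [ 608.2   50.1 -126.1] open 0.0466 grip 15.0 q [-0.72  0.2   1.76 -0.    1.18 -0.56]
```

Emit:
play_rows(
  deltas=[0,0,-3,0,35,0,0,-8,0,35,0,0,-15,0,35,0,0,-20,0,35,0,0,-22,0,35,0,0,-22,0,35,0,0,-20,0,35,0,0,-11,0,35,0,0,-4,0,35,0,0,0,0,35],
)

```text
t: 11.03
tool_pos: [0.4571, -0.3317, 0.1597]
orientation: [2.385, 2.042, 0.0]
force: [0.2, 0.5, -1.0]
opening: 0.0466
gripper_force: 15.0
```

```bash
python3 - <<'E'
from h import *
to(.6,.2617,.16,-8.87)
c=robot.read_camera("wrist"); im=c["pixels"]; cv2.imwrite("pics/w4.png",im)
E
```

```text
t 11.03 pos [ 0.4571 -0.3317  0.1597] yaw -8.88 turn -0.01 shift after turn [608.4  49.7  -0.8] open 0.0466 grip 15.0 q [-0.72  0.07  1.66  0.    1.41 -0.56]
```

View pics/w4.png

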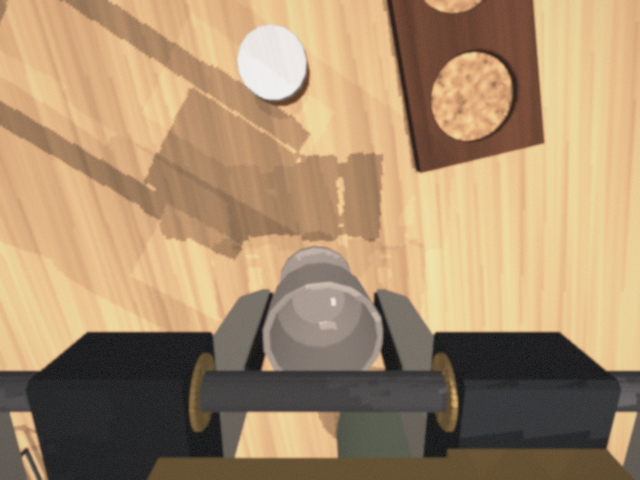

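Held upright, rim centred at (323,330). Carrying to the handle well.

Emit:
play_rows(
  deltas=[10,1,0,0,35,24,2,0,0,35,34,3,0,0,35,36,3,0,0,35,36,3,0,0,35,36,3,0,0,35,36,3,0,0,35,36,3,0,0,35,36,3,0,0,35,36,3,0,0,35],
)

```text
t: 11.92
tool_pos: [0.5315, -0.0167, 0.1569]
orientation: [-2.385, -2.042, 0.003]
force: [1.2, -0.2, -0.3]
opening: 0.0463
gripper_force: 15.0
```

Emit:
play_rows(
  deltas=[36,3,0,0,35,36,3,0,0,35,36,3,0,0,35,36,3,0,0,35,36,3,0,0,35,36,3,0,0,35,33,3,0,0,35,24,1,0,0,35,12,1,0,0,35,3,0,0,0,35],
)

```text
t: 12.75
tool_pos: [0.5986, 0.2638, 0.1567]
orientation: [-2.383, -2.045, 0.004]
force: [-0.3, -1.2, -0.0]
opening: 0.0463
gripper_force: 15.0
```

```bash
python3 - <<'E'
from h import *
robot.read_camera("top")
to(.6,.2617,.044,-8.87)
c=robot.read_camera("wrist"); s=robot.read_state(); z=s["tool_pos"][2]+.03
im=c["pixels"]; print("rim ctr guess",onz(c,323,330,z), s["tool_pos"]); cv2.imwrite("pics/w5.png",im)
E
```

```text
t 12.8 pos [0.5988 0.2627 0.157 ] yaw -8.77 turn 0.1 shift after turn [ -0.7   1.6 113. ] open 0.0464 grip 15.0 q [ 0.34  0.31  1.4  -0.    1.44  0.49]
rim ctr guess [0.59877773 0.26668662 0.18737391] [0.59898085 0.26141702 0.15737391]
```

View pics/w5.png

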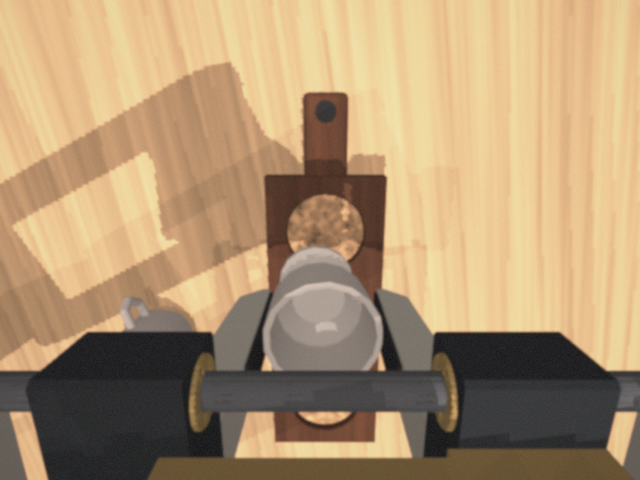

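The cup is above the handle well (325,230), about 4 mm too far along tool +x; I'll correct that and lower it.

Emit:
play_rows(
  deltas=[-3.5,1.5,10,0,35,0,0,20,0,35,0,0,24,0,35,0,0,22,0,35,0,0,16,0,35,0,0,10,0,35,0,0,5,0,35,0,0,1,0,35,0,0,0,0,35,0,0,0,0,35],
)

```text
t: 13.68
tool_pos: [0.6018, 0.258, 0.0522]
orientation: [2.386, 2.042, 0.003]
force: [-0.5, -0.0, -0.2]
opening: 0.0466
gripper_force: 15.0
```

```bash
python3 - <<'E'
from h import *
to(.6,.2587,.044,-8.87)
E
```

```text
t 13.68 pos [0.6018 0.258  0.0522] yaw -8.9 turn -0.03 shift after turn [ 0.4 -1.9  8.2] open 0.0466 grip 15.0 q [ 0.33  0.4   1.48 -0.    1.26  0.48]
```

Emit:
play_rows(
  deltas=[0,-1,3,0,35,0,0,2,0,35,0,0,1,0,35,0,0,0.5,0,35,0,0,0,0,35],
)

```text
t: 14.1
tool_pos: [0.5998, 0.2583, 0.0443]
orientation: [2.387, 2.043, 0.0]
force: [-0.2, 0.3, -0.6]
opening: 0.0462
gripper_force: 15.0
```

Emit:
play_rows(
  deltas=[0,0,1,0,35,0,0,0,0,35],
)

```text
t: 14.27
tool_pos: [0.6, 0.2586, 0.0441]
orientation: [-2.386, -2.043, -0.002]
force: [-2.4, 0.4, 5.0]
opening: 0.0465
gripper_force: 15.0
```

Emit:
play_rows(
  deltas=[0,0,0,0,48,0,0,0,0,52,0,0,0,0,60,0,0,0,0,70,0,0,0,0,80,0,0,-5,0,80,0,0,-20,0,80,0,0,-30,0,80,0,0,-35,0,80,0,0,-35,0,80],
)

```text
t: 15.1
tool_pos: [0.599, 0.2578, 0.169]
orientation: [-2.386, -2.042, 0.002]
force: [0.5, 0.3, 0.6]
opening: 0.0799
gripper_force: 0.0
```

Emit:
play_rows(
  deltas=[0,0,-20,0,80,0,0,-10,0,80,0,0,0,0,80],
)

```text
t: 15.35
tool_pos: [0.6014, 0.2587, 0.2018]
orientation: [2.385, 2.041, 0.008]
force: [0.1, -0.5, 1.0]
opening: 0.0801
gripper_force: 0.0
```

```bash
python3 - <<'E'
from h import *
to(.4292,-.0694,.19,-8.87)
E
```

```text
t 15.35 pos [0.6014 0.2587 0.2018] yaw -8.88 turn -0.01 shift after turn [-350.7 -119.6   10.3] open 0.0801 grip 0.0 q [ 0.33  0.28  1.35 -0.    1.51  0.48]
```

Emit:
play_rows(
  deltas=[-20,-7,0,0,80,-36,-12,0,0,80,-38,-13,0,0,80,-38,-13,0,0,80,-38,-13,0,0,80,-38,-13,0,0,80,-38,-13,0,0,80,-38,-13,0,0,80,-36,-12,0,0,80,-30,-10,0,0,80],
)

```text
t: 16.18
tool_pos: [0.4256, -0.0708, 0.1956]
orientation: [-2.385, -2.041, 0.004]
force: [-0.2, -1.4, 0.1]
opening: 0.0798
gripper_force: 0.0
```

Emit:
play_rows(
  deltas=[0,0,20,0,80,0,0,25,0,80,0,0,15,0,80,0,0,0,0,80,0,0,0,0,80],
)

```text
t: 16.6
tool_pos: [0.4263, -0.0688, 0.1359]
orientation: [-2.384, -2.04, 0.004]
force: [0.1, 0.1, -0.5]
opening: 0.0798
gripper_force: 0.0
```

```bash
python3 - <<'E'
from h import *
to(.4292,-.0694,.014,-8.87)
c=robot.read_camera("wrist"); im=c["pixels"]; hsv=cv2.cvtColor(im,cv2.COLOR_BGR2HSV)
print("pred lid",pix(c,[.4292,-.0694,.055]))
m=((hsv[...,1]<45)&(hsv[...,2]>110)).astype(np.uint8); m[330:]=0
n,l,s,ce=cv2.connectedComponentsWithStats(m)
for i in range(1,n):
    if s[i,4]>500: print(s[i],ce[i],onz(c,*ce[i],.055))
E
```

```text
t 16.6 pos [ 0.4263 -0.0688  0.1359] yaw -8.89 turn -0.02 shift after turn [ -0.2   3.5 121.9] open 0.0798 grip 0.0 q [-0.28 -0.28  2.03 -0.    1.4  -0.12]
pred lid (np.float64(329.190211578278), np.float64(254.88137382936947))
[ 296  221   64   65 3309] [327.4454518  253.01148383] [ 0.42824675 -0.06793239  0.055     ]
[174 291  58  39 964] [203.84854772 312.33298755] [ 0.33629801 -0.09760063  0.055     ]
[415 291  59  39 976] [442.39856557 312.33811475] [ 0.500781   -0.12282368  0.055     ]
```

Emit:
play_rows(
  deltas=[1,3,10,0,80,0,0,22,0,80,0,0,25,0,80,0,0,25,0,80,0,0,18,0,80,0,0,10,0,80,0,0,4,0,80,0,0,0,0,80,0,0,0,0,80],
)

```text
t: 17.4
tool_pos: [0.4323, -0.069, 0.0252]
orientation: [2.386, 2.042, 0.001]
force: [-0.2, -0.1, 0.4]
opening: 0.0801
gripper_force: 0.0
```

```bash
python3 - <<'E'
from h import *
to(.4287,-.0687,.015,-8.87)
E
```

```text
t 17.4 pos [ 0.4323 -0.069   0.0252] yaw -8.87 turn 0.0 shift after turn [-0.3 -3.6 10.2] open 0.0801 grip 0.0 q [-0.28 -0.13  2.12  0.    1.15 -0.12]
```

Emit:
play_rows(
  deltas=[0,-2,6,0,80,0,0,3,0,80,0,0,0,0,65,0,0,0,0,52,0,0,0,0,45,0,0,0,0,38,0,0,0,0,35,0,0,0,0,35,0,0,0,0,35,0,0,0,0,35],
  newtons=20,
)

```text
t: 18.23
tool_pos: [0.4294, -0.0685, 0.0153]
orientation: [2.387, 2.043, 0.0]
force: [0.1, 0.7, 1.3]
opening: 0.0455
gripper_force: 20.0
```

```bash
python3 - <<'E'
from h import *
to(.5754,.104,.16,-8.87)
E
```

```text
t 18.23 pos [ 0.4294 -0.0685  0.0153] yaw -8.88 turn -0.01 shift after turn [ 192.9  117.7 -144.7] open 0.0455 grip 20.0 q [-0.28 -0.11  2.13 -0.    1.13 -0.12]
```

Emit:
play_rows(
  deltas=[0,0,-4,0,35,0,0,-10,0,35,0,0,-20,0,35,0,0,-25,0,35,0,0,-25,0,35,0,0,-25,0,35,0,0,-20,0,35,0,0,-12,0,35,0,0,-4,0,35,0,0,0,0,35],
)

```text
t: 19.07
tool_pos: [0.4299, -0.0686, 0.1612]
orientation: [2.385, 2.042, 0.002]
force: [-0.1, -0.4, -1.3]
opening: 0.0459
gripper_force: 20.0
```

Emit:
play_rows(
  deltas=[10,6,0,0,35,22,14,0,0,35,30,18,0,0,35,34,21,0,0,35,34,21,0,0,35,30,18,0,0,35,20,13,0,0,35,10,6,0,0,35,3,1,0,0,35,0,0,0,0,35],
)

```text
t: 19.9
tool_pos: [0.5748, 0.1051, 0.1578]
orientation: [-2.384, -2.043, 0.005]
force: [-0.1, -1.7, -1.4]
opening: 0.0456
gripper_force: 20.0
```

```bash
python3 - <<'E'
from h import *
to(.5754,.104,.0253,-8.87)
c=robot.read_camera("wrist"); im=c["pixels"]; cv2.imwrite("pics/w6.png",im)
E
```

```text
t 19.9 pos [0.5748 0.1051 0.1578] yaw -8.8 turn 0.07 shift after turn [ -0.9   1.3 132.5] open 0.0456 grip 20.0 q [0.09 0.13 1.6  0.   1.41 0.25]
```

View pics/w6.png

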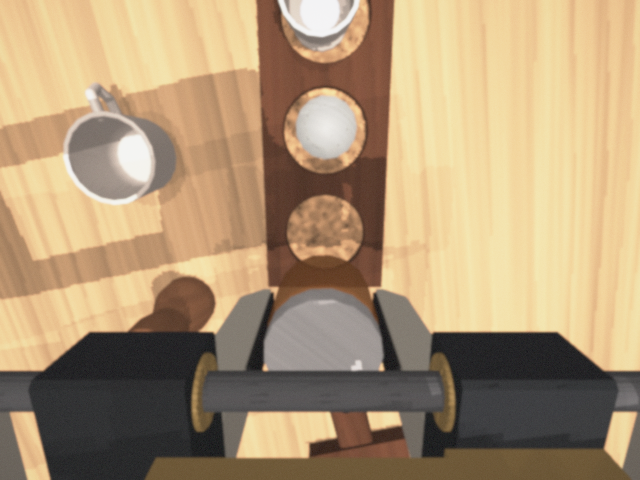

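Egg cup and salt sit in their wells, and the jar is over the third well (325,232), with the pepper mill clear on the left. Lowering.

Emit:
play_rows(
  deltas=[-1,0,10,0,35,0,0,20,0,35,0,0,25,0,35,0,0,25,0,35,0,0,20,0,35,0,0,14,0,35,0,0,8,0,35,0,0,2,0,35,0,0,0,0,35,0,0,0,0,35],
)

```text
t: 20.78
tool_pos: [0.5762, 0.1027, 0.0371]
orientation: [2.387, 2.042, 0.002]
force: [0.1, 0.1, -0.5]
opening: 0.0453
gripper_force: 20.0
```

```bash
python3 - <<'E'
from h import *
to(.5754,.104,.0253,-8.87)
E
```

```text
t 20.78 pos [0.5762 0.1027 0.0371] yaw -8.91 turn -0.04 shift after turn [ 1.1 -1.  11.8] open 0.0453 grip 20.0 q [ 0.09  0.25  1.7  -0.    1.19  0.24]
```

Emit:
play_rows(
  deltas=[1,-1,4,0,35,0,0,3,0,35,0,0,2,0,35,0,0,1,0,35,0,0,0,0,35,0,0,0,0,35],
)

```text
t: 21.28
tool_pos: [0.5747, 0.1042, 0.0261]
orientation: [-2.387, -2.043, 0.0]
force: [0.2, -0.4, -0.6]
opening: 0.0453
gripper_force: 20.0
```

Emit:
play_rows(
  deltas=[0,0,1,0,35,0,0,0.5,0,35,0,0,0,0,35],
)

```text
t: 21.53
tool_pos: [0.575, 0.1042, 0.0253]
orientation: [2.387, 2.043, 0.001]
force: [-2.9, 0.8, 5.1]
opening: 0.0455
gripper_force: 20.0
```

Emit:
play_rows(
  deltas=[0,0,0,0,47,0,0,0,0,52,0,0,0,0,60,0,0,0,0,70,0,0,0,0,80,0,0,-5,0,90,0,0,-20,0,90,0,0,-30,0,90,0,0,-35,0,90,0,0,-35,0,90],
)

```text
t: 22.37
tool_pos: [0.5739, 0.1041, 0.1507]
orientation: [-2.386, -2.042, 0.002]
force: [1.0, -0.2, -0.6]
opening: 0.09
gripper_force: 0.0
```

Emit:
play_rows(
  deltas=[0,0,-30,0,90,0,0,-20,0,90,0,0,0,-6.8,90,0,0,0,-6.8,90,0,0,0,0,90],
)

```text
t: 22.78
tool_pos: [0.575, 0.1042, 0.2007]
orientation: [2.121, 2.316, 0.002]
force: [0.5, -0.0, -0.8]
opening: 0.0902
gripper_force: 0.0
```

```bash
python3 - <<'E'
from h import *
to(.4414,.1846,.19,4.8)
E
```

```text
t 22.78 pos [0.575  0.1042 0.2007] yaw 5.05 turn 0.25 shift after turn [  91.3 -126.4   10.6] open 0.0902 grip 0.0 q [ 0.09  0.1   1.56 -0.    1.49  0.  ]
```

Emit:
play_rows(
  deltas=[18,-25,0,0,90,24,-34,0,0,90,24,-34,0,0,90,20,-26,0,0,90,5,-7,15,0,90,0,0,25,0,90,0,0,20,0,90,0,0,0,0,90,0,0,0,0,90],
)

```text
t: 23.53
tool_pos: [0.4405, 0.1842, 0.1387]
orientation: [-2.13, -2.307, 0.004]
force: [-0.2, 0.0, 1.0]
opening: 0.0901
gripper_force: 0.0
```

```bash
python3 - <<'E'
from h import *
to(.4414,.1846,.016,4.8)
c=robot.read_camera("wrist"); im=c["pixels"]; cv2.imwrite("pics/w7.png",im)
for p in ([.4414,.1846,.058],[.4373,.2308,.042]): print(pix(c,p))
E
```

```text
t 23.53 pos [0.4405 0.1842 0.1387] yaw 4.57 turn -0.23 shift after turn [  0.4   1.3 122.7] open 0.0901 grip 0.0 q [ 0.29 -0.15  1.91 -0.    1.38  0.21]
(np.float64(326.1386551279309), np.float64(254.4207799657828))
(np.float64(325.6091176674773), np.float64(181.57005078840132))
```

View pics/w7.png

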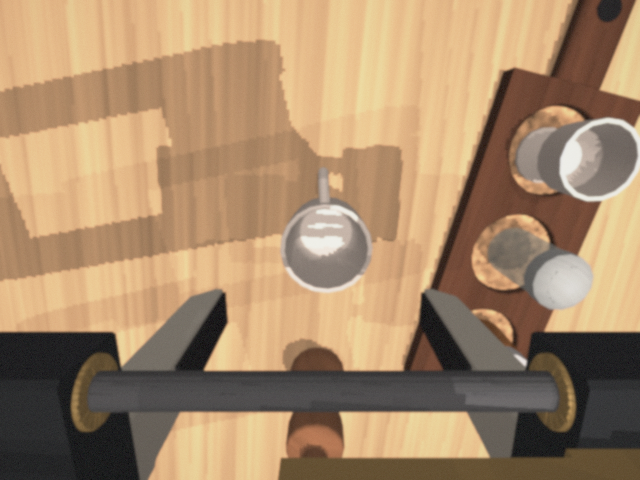

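The cup rim is centred at (327,247), handle pointing up the picture at (323,180), so the closing direction is right. The cup lies about 3 mm further along tool +x than estimated.

Emit:
play_rows(
  deltas=[3,1,10,0,90,0,0,20,0,90,0,0,25,0,90,0,0,25,0,90,0,0,20,0,90,0,0,10,0,90,0,0,4,0,90,0,0,0,0,90,0,0,0,0,90],
)

```text
t: 24.33
tool_pos: [0.4434, 0.1879, 0.0269]
orientation: [2.128, 2.31, 0.002]
force: [0.5, 0.3, -0.3]
opening: 0.0901
gripper_force: 0.0
```

```bash
python3 - <<'E'
from h import *
to(.4414,.1875,.016,4.8)
E
```

```text
t 24.33 pos [0.4434 0.1879 0.0269] yaw 4.7 turn -0.1 shift after turn [-0.2 -2.1 10.9] open 0.0901 grip 0.0 q [ 0.29 -0.    2.    0.    1.15  0.21]
```

Emit:
play_rows(
  deltas=[0,-2,5,0,90,0,0,4,0,90,0,0,0,0,80,0,0,0,0,70,0,0,0,0,62,0,0,0,0,55,0,0,0,0,50,0,0,0,0,50,0,0,0,0,50,0,0,0,0,50],
)

```text
t: 25.17
tool_pos: [0.4407, 0.1874, 0.0169]
orientation: [2.128, 2.311, 0.001]
force: [0.6, -0.2, 0.9]
opening: 0.0596
gripper_force: 19.9
```

Emit:
play_rows(
  deltas=[0,0,-4,0,50,0,0,-10,0,50,0,0,-20,0,50,0,0,-25,0,50,0,0,-25,0,50,0,0,-25,0,50,0,0,-20,0,50,0,0,-12,0,50,0,0,-4,0,50,0,0,0,0,50],
)

```text
t: 26.0
tool_pos: [0.441, 0.1876, 0.1627]
orientation: [2.127, 2.31, 0.003]
force: [0.2, 0.0, -1.3]
opening: 0.0599
gripper_force: 19.9
```

```bash
python3 - <<'E'
from h import *
to(.5767,-.1555,.16,4.73)
E
```

```text
t 26.0 pos [0.441  0.1876 0.1627] yaw 4.72 turn -0.01 shift after turn [-353.1  107.     2.8] open 0.0599 grip 19.9 q [ 0.3  -0.17  1.89 -0.    1.42  0.21]
```

Emit:
play_rows(
  deltas=[-12,4,0,0,50,-26,8,0,0,50,-35,11,0,0,50,-36,11,0,0,50,-36,11,0,0,50,-36,11,0,0,50,-36,11,0,0,50,-36,11,0,0,50,-36,11,0,0,50,-34,10,0,0,50],
)

```text
t: 26.83
tool_pos: [0.5649, -0.1282, 0.1592]
orientation: [-2.127, -2.308, 0.002]
force: [0.1, 1.4, -0.6]
opening: 0.0599
gripper_force: 19.9
```

Emit:
play_rows(
  deltas=[-20,6,0,0,50,-8,2,0,0,50,-2,0,0,0,50,0,0,0,0,50],
)

```text
t: 27.17
tool_pos: [0.5751, -0.1552, 0.16]
orientation: [-2.127, -2.308, 0.001]
force: [-0.8, 1.1, -1.5]
opening: 0.0601
gripper_force: 19.9
```

```bash
python3 - <<'E'
from h import *
to(.5767,-.1555,.0269,4.73)
c=robot.read_camera("wrist"); im=c["pixels"]; cv2.imwrite("pics/w8.png",im)
z=robot.read_state()["tool_pos"][2]-.0169+.058
for v in (300,320,340): print(v,onz(c,323,v,z))
E
```

```text
t 27.17 pos [ 0.5751 -0.1552  0.16  ] yaw 4.69 turn -0.04 shift after turn [ -0.7   1.8 133.1] open 0.0601 grip 19.9 q [-0.35  0.16  1.57  0.    1.42 -0.43]
300 [ 0.57274331 -0.13367166  0.20153126]
320 [ 0.5733694  -0.14131539  0.20153126]
340 [ 0.57401543 -0.1492026   0.20153126]
```

View pics/w8.png

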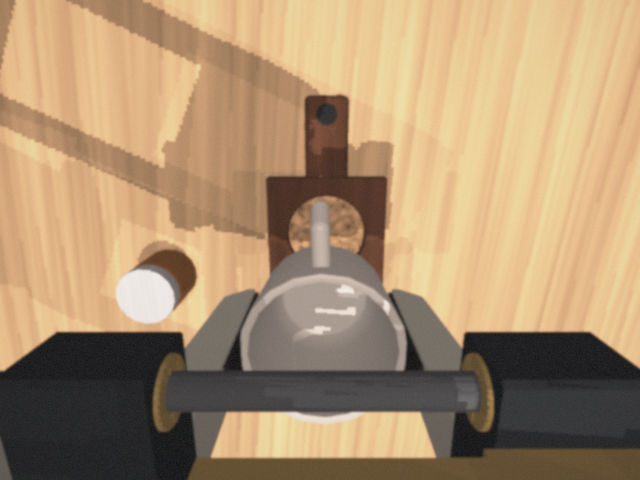

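The cup is held upright over the handle well, its handle pointing along the board handle, rim centre at about (324,348), or some 2-3 mm toward +y. Lowering with a small correction.

Emit:
play_rows(
  deltas=[-2.5,1,10,0,50,0,0,20,0,50,0,0,25,0,50,0,0,25,0,50,0,0,20,0,50,0,0,14,0,50,0,0,7,0,50,0,0,2,0,50,0,0,0,0,50,0,0,0,0,50],
)

```text
t: 28.05
tool_pos: [0.5783, -0.1582, 0.0401]
orientation: [2.126, 2.31, 0.001]
force: [-0.7, -0.3, -0.3]
opening: 0.0601
gripper_force: 19.9
```

```bash
python3 - <<'E'
from h import *
to(.5767,-.1575,.0269,4.73)
E
```

```text
t 28.05 pos [ 0.5783 -0.1582  0.0401] yaw 4.74 turn 0.01 shift after turn [ 0.8 -1.6 13.2] open 0.0601 grip 19.9 q [-0.35  0.28  1.66 -0.    1.2  -0.44]
```

Emit:
play_rows(
  deltas=[0.5,-1,5,0,50,0,0,3,0,50,0,0,2,0,50,0,0,1,0,50,0,0,0,0,50,0,0,0,0,50],
)

```text
t: 28.55
tool_pos: [0.5762, -0.1577, 0.0276]
orientation: [-2.128, -2.311, 0.0]
force: [0.1, 0.9, -1.0]
opening: 0.0599
gripper_force: 19.9
```

Emit:
play_rows(
  deltas=[0,0,0.8,0,50,0,0,0.5,0,50,0,0,0,0,50],
)

```text
t: 28.8
tool_pos: [0.5765, -0.1578, 0.0269]
orientation: [2.128, 2.311, 0.0]
force: [-0.4, -0.1, 2.6]
opening: 0.0598
gripper_force: 19.9
```

Contact made. I'll release the cup, rise and head for the second jar.

Emit:
play_rows(
  deltas=[0,0,0,0,62,0,0,0,0,66,0,0,0,0,72,0,0,0,0,80,0,0,0,0,85,0,0,-5,0,85,0,0,-20,0,85,0,0,-30,0,85,0,0,-35,0,85,0,0,-35,0,85],
)

```text
t: 29.63
tool_pos: [0.5755, -0.1573, 0.1524]
orientation: [-2.127, -2.31, 0.001]
force: [1.4, -0.2, 0.4]
opening: 0.0847
gripper_force: 0.0
```

Emit:
play_rows(
  deltas=[0,0,-20,0,85,0,0,-5,0,85,-18,-38,0,0,80,-18,-38,0,0,80,-18,-38,0,0,80,-5,-10,0,0,80,0,0,20,0,80,0,0,20,0,80,0,0,0,0,80,0,0,0,0,80],
)

```text
t: 30.47
tool_pos: [0.4573, -0.2252, 0.1347]
orientation: [-2.126, -2.308, 0.001]
force: [-0.6, 0.3, -0.3]
opening: 0.0798
gripper_force: 0.0
```

```bash
python3 - <<'E'
from h import *
to(.4436,-.2053,.015,4.73)
c=robot.read_camera("wrist"); im=c["pixels"]; hsv=cv2.cvtColor(im,cv2.COLOR_BGR2HSV)
print("pred lid",pix(c,[.4436,-.2053,.055]))
m=((hsv[...,1]<45)&(hsv[...,2]>110)).astype(np.uint8); m[330:]=0
n,l,s,ce=cv2.connectedComponentsWithStats(m)
for i in range(1,n):
    if s[i,4]>500: print(s[i],ce[i],onz(c,*ce[i],.055))
E
```

```text
t 30.47 pos [ 0.4573 -0.2252  0.1347] yaw 4.72 turn -0.01 shift after turn [ 20.7 -11.6 119.8] open 0.0798 grip 0.0 q [-0.56 -0.05  1.83  0.    1.37 -0.64]
pred lid (np.float64(306.21628403261553), np.float64(224.91277204805434))
[  462    80   126   141 10983] [526.63051989 161.38805427] [ 0.5769523  -0.15373457  0.055     ]
[ 271  192   68   67 3539] [305.14297824 224.9036451 ] [ 0.44290404 -0.20535196  0.055     ]
[ 174  291   58   39 1095] [204.38356164 312.42100457] [ 0.37740697 -0.27330599  0.055     ]
[ 415  290   59   40 1148] [441.80400697 312.12979094] [ 0.54159804 -0.25920019  0.055     ]
```

Emit:
play_rows(
  deltas=[20.5,-12,0,0,80,0,0,15,0,80,0,0,20,0,80,0,0,25,0,80,0,0,22,0,80,0,0,15,0,80,0,0,8,0,80,0,0,2,0,80,0,0,0,0,80,0,0,0,0,80],
)

```text
t: 31.35
tool_pos: [0.446, -0.2071, 0.0308]
orientation: [2.126, 2.31, 0.001]
force: [0.4, -0.6, 0.7]
opening: 0.0799
gripper_force: 0.0
```

```bash
python3 - <<'E'
from h import *
to(.4432,-.2053,.015,4.73)
E
```

```text
t 31.35 pos [ 0.446  -0.2071  0.0308] yaw 4.74 turn 0.01 shift after turn [ 2.1 -2.7 15.8] open 0.0799 grip 0.0 q [-0.54  0.02  1.97  0.    1.16 -0.62]
```

Emit:
play_rows(
  deltas=[1,-1.5,7,0,80,0,0,5,0,80,0,0,2,0,80,0,0,0,0,65,0,0,0,0,52,0,0,0,0,45,0,0,0,0,38,0,0,0,0,35,0,0,0,0,35,0,0,0,0,35],
)

```text
t: 32.18
tool_pos: [0.4434, -0.2058, 0.0155]
orientation: [2.128, 2.311, 0.0]
force: [0.1, 0.2, 0.6]
opening: 0.0457
gripper_force: 20.0
```

Emit:
play_rows(
  deltas=[0,0,0,0,35,0,0,0,0,35],
)

```text
t: 32.35
tool_pos: [0.4434, -0.2058, 0.0155]
orientation: [2.128, 2.311, 0.0]
force: [0.4, -0.0, 1.8]
opening: 0.0457
gripper_force: 20.0
```

```bash
python3 - <<'E'
from h import *
to(.5841,-.2449,.1,4.73)
E
```

```text
t 32.35 pos [ 0.4434 -0.2058  0.0155] yaw 4.72 turn -0.01 shift after turn [-50.6 137.  -84.5] open 0.0457 grip 20.0 q [-0.54  0.04  1.98  0.    1.13 -0.62]
```

Emit:
play_rows(
  deltas=[0,0,-4,0,35,0,0,-10,0,35,0,0,-20,0,35,0,0,-22,0,35,0,0,-22,0,35,0,0,-15,0,35,0,0,-7,0,35,0,0,0,0,35,-4,10,0,0,35,-8,22,0,0,35],
)

```text
t: 33.18
tool_pos: [0.4744, -0.2144, 0.1141]
orientation: [-2.127, -2.309, 0.001]
force: [-0.7, -1.3, -1.6]
opening: 0.0458
gripper_force: 20.0
```

Emit:
play_rows(
  deltas=[-11,30,0,0,35,-11,30,0,0,35,-9,25,0,0,35,-5,14,0,0,35,-2,5,0,0,35,0,0,0,0,35,0,0,0,0,35],
)

```text
t: 33.77
tool_pos: [0.5818, -0.2439, 0.114]
orientation: [-2.126, -2.309, 0.001]
force: [0.0, 0.1, -1.2]
opening: 0.0453
gripper_force: 20.0
```

```bash
python3 - <<'E'
from h import *
to(.5841,-.2449,.0255,4.73)
c=robot.read_camera("wrist"); im=c["pixels"]; cv2.imwrite("pics/w9.png",im)
E
```

```text
t 33.77 pos [ 0.5818 -0.2439  0.114 ] yaw 4.73 turn -0.0 shift after turn [-1.3  2.4 88.5] open 0.0453 grip 20.0 q [-0.48  0.28  1.51 -0.    1.35 -0.56]
```

View pics/w9.png

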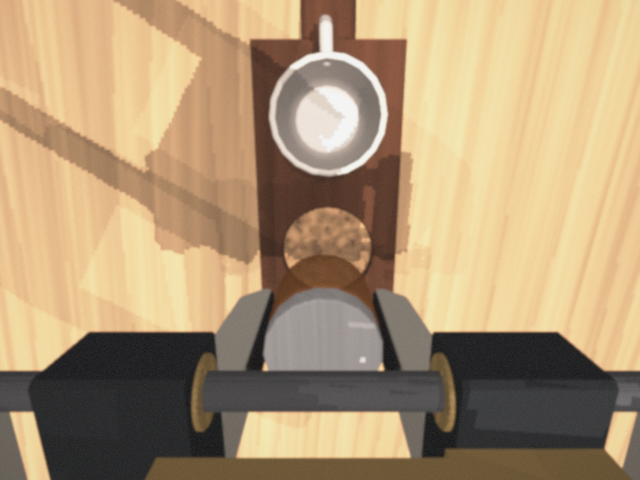

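The coffee cup stands upright in its well, and the jar is over the last well (327,243). Lowering.

Emit:
play_rows(
  deltas=[-1,1,8,0,35,0,0,16,0,35,0,0,20,0,35,0,0,18,0,35,0,0,10,0,35,0,0,4,0,35,0,0,0,0,35,0,0,0,0,35],
)

```text
t: 34.48
tool_pos: [0.5842, -0.2455, 0.0401]
orientation: [2.128, 2.31, 0.0]
force: [0.2, -0.4, -0.8]
opening: 0.0457
gripper_force: 20.0
```

```bash
python3 - <<'E'
from h import *
to(.5841,-.2449,.0255,4.73)
E
```

```text
t 34.48 pos [ 0.5842 -0.2455  0.0401] yaw 4.72 turn -0.01 shift after turn [ 0.6 -0.1 14.6] open 0.0457 grip 20.0 q [-0.48  0.36  1.55  0.    1.22 -0.56]
```

Emit:
play_rows(
  deltas=[0.5,0,6,0,35,0,0,4,0,35,0,0,2,0,35,0,0,1,0,35,0,0,0,0,35,0,0,0,0,35],
)

```text
t: 34.98
tool_pos: [0.584, -0.2448, 0.0263]
orientation: [-2.128, -2.311, 0.0]
force: [0.5, -0.2, -1.5]
opening: 0.0459
gripper_force: 20.0
```

Emit:
play_rows(
  deltas=[0,0,0.8,0,35,0,0,0.5,0,35,0,0,0,0,35],
)

```text
t: 35.23
tool_pos: [0.5842, -0.2449, 0.0256]
orientation: [2.128, 2.311, 0.0]
force: [-1.0, 0.2, 2.0]
opening: 0.0458
gripper_force: 20.0
```

Emit:
play_rows(
  deltas=[0,0,0,0,47,0,0,0,0,52,0,0,0,0,60,0,0,0,0,70,0,0,0,0,80,0,0,-5,0,80,0,0,-20,0,80,0,0,-30,0,80,0,0,-35,0,80,0,0,-35,0,80],
)

```text
t: 36.07
tool_pos: [0.5833, -0.2444, 0.151]
orientation: [-2.127, -2.31, 0.001]
force: [0.7, -0.9, 0.1]
opening: 0.08
gripper_force: 0.0
```

Emit:
play_rows(
  deltas=[0,0,-30,0,80,0,0,-20,0,80,0,-35,0,0,80,0,-35,0,0,80,0,-35,0,0,80,0,-35,0,0,80,0,-20,0,0,80,0,0,0,0,80,0,0,0,0,80,0,0,0,0,80],
)

```text
t: 36.9
tool_pos: [0.4251, -0.2581, 0.2007]
orientation: [2.127, 2.31, 0.001]
force: [0.1, 0.2, -0.6]
opening: 0.0801
gripper_force: 0.0
```

```bash
python3 - <<'E'
from h import *
c=robot.read_camera("side"); t=robot.read_camera("top")
a=cv2.resize(c["pixels"][140:270,190:460],(800,385)); b=cv2.resize(t["pixels"][160:236,110:410],(800,203))
cv2.imwrite("pics/fin.png",np.vstack([a,b]))
# expected top centres of placed things in the top view crop
for n,x,y,z in [("egg",.6,.2617,.074),("salt",.5876,.1829,.084),("jar",.5754,.104,.065),("cof",.5767,-.1555,.068),("jar",.5841,-.2449,.065)]:
    u,v=pix(t,[x,y,z]); print(n,round((u-110)*2.667),round((v-160)*2.667+385))
E
```

```text
egg 126 462
salt 216 476
jar 315 495
cof 623 498
jar 730 492
```

View pics/fin.png

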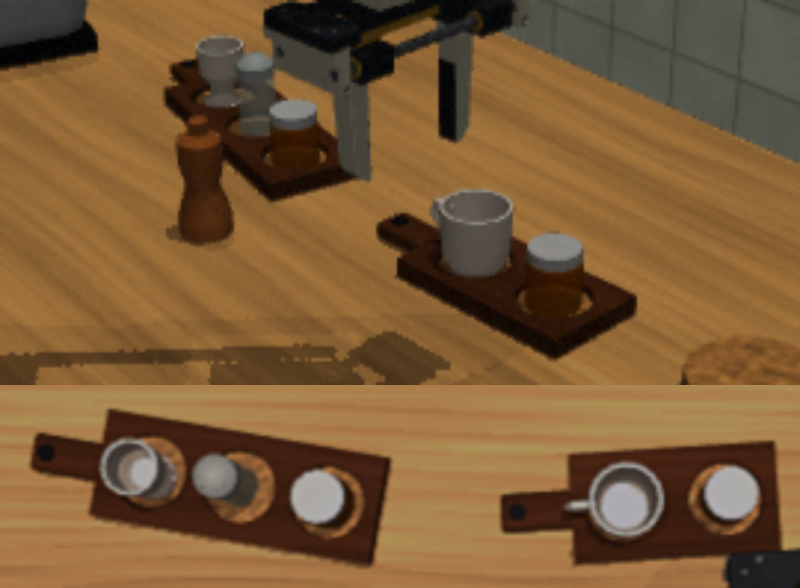

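All five items stand upright in the right wells, within about 3 mm of the predicted pixels, and the robot is clear. Handing in.

```bash
python3 -c "
from plant import robot
print(robot.close_job())"
```

```text
the job is handed in; nothing more can be done
None
```

I handed the job in at about 37 s. All five items stand upright in their assigned wells, within about 3 mm of centre in the last pictures; the pepper mill and canister were not touched, and the hand-in gave no verdict.

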